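Hang the hollow profile gauge on the snap hook in the gauge cabinet

TASK

Put the hollow-sided profile gauge away: lift it out of the slotted stand, reach with it through the sloping opening of the gauge cabinet without it or the gripper touching the cabinet, and push its eye gently onto the hook inside until the sprung catch has snapped up behind it. Let go so that it hangs freely from the hook, come out again without touching the cabinet, and leave the other gauges and the things lying about where they are.

Things in the scene. Friction and masses are not known exactly. Their poses are not given: they have to be found in the camera images.
- gauge_hollow: gauge to hang: flat, 155 mm tall, metal blade below a wooden handle; the one whose blade has a round hollow in both edges. Origin mid foot edge, z up, x through its thickness, y across its width. Blade 70 mm wide, 66 tall, 8 thick; above it the handle, 34 mm wide (y), 10 thick (x), straight-sided to z = 138. 0.08 to 0.17 kg. Grip the handle across its 34 mm at about z = 130 mm. Both faces alike
- gauge_hollow_eye (a point): centre of that gauge's eye, a plain 15 mm round hole through the handle's thickness (along x), 95 mm above the foot edge; either face may go first onto the hook
- gauge_round: bystander gauge in the stand, same handle and eye, blade edges bulging (convex); origin and axes as for the hollow one
- gauge_taper: bystander gauge in the stand, same handle and eye, blade edges straight and tapering; origin and axes as for the hollow one
- gauge_stand: wooden block 160 x 100 x 34 mm, origin at the centre of its underside; three slots along its y, at x = -52, 0 and 52 mm, 10 mm wide and 24 mm deep. A gauge stands upright in each (which one varies), foot 10 mm above the table, its axes those of the stand
- gauge_cabinet: fixed plywood cabinet, 192 mm wide (y), 230 deep (x), origin at the centre of its underside, front towards -x. Front board 125 mm high; from its top edge a sloping opening rises to z = 215 mm at x = 30 mm; behind that a flat roof, top at 225 mm. Inside, 168 mm wide, free from x = -97 to 45 mm above the floor board (top at 18 mm), but for the hook
- cabinet_opening (a point): middle of the sloping opening, in the cabinet at x = -43, z = 170 mm. The clear opening is 154 mm wide between two face-frame strips 20 mm wide and 8 mm thick that lie on the side boards along the slope, with a like sill along the front board's top. A gripper pointing straight down can enter from above
- hook_mount: hook in the cabinet. Origin on the face of its steel plate, in the cabinet at x = 50, y = 0, z = 158 mm; axes as the cabinet's. A level round stem, 9 mm in diameter, points from it along -x at y = 0. Two clamps set the stem, so its place is not told by this point: height z from -12 to +12 mm, tip of its rounded nose from x = -110 to -80 mm. Rigid; keep under 15 N on it
- hook_mid (a point): on the hook, at x = -95, z = 0 mm of its frame: where the nose tip would be with both clamps at mid-setting (it is up to 15 mm off along x and 12 mm off in height; feel or look for it). Behind the nose tip: ramp of the catch, its crest 15 to 19 mm back and 8 mm proud of the stem's top; plain stem from 19 to 34.5 mm, where the gauge hangs; then a stop collar 26 mm across
- hook_catch (a joint): how far the sprung catch is pressed into the stem, m: 0 = up (as found, and once snapped back behind the gauge), 0.0095 = fully down. Spring 0.8 N at first, 3.5 N fully down. A 40 degree ramp 4 mm wide: pushing an eye centred on the stem over it takes about 4 to 9 N along the stem, which falls off at the snap; then the collar stops the gauge hard
- press_mould_3: bystander: smaller whitish press mould, 50 x 65 x 26 mm, on the table
- masking_tape: bystander: roll of masking tape, 96 mm across, 25 mm high, lying on the table
- press_mould_1: bystander: whitish press mould, 55 x 70 x 32 mm, on the table
- needle_tool: bystander: blue-handled needle tool, 164 mm long, on the table
- rib_wood: bystander: wooden potter's rib, 96 mm long, on the table
- brush_2: bystander: flat brush, 206 mm long, on the table
Things that resemble listed ones, but are neither listed nor needed, are in the scene too. Of the things that look like the gauge_stand, the larger one is meant.

How it is judged:
By the outcome, as a careful person would: the job done as asked, in the order asked, and still so for the second after the job is handed in, with the robot touching nothing.
It also fails if it takes over 58 s, if anything falls off the work surface, if the arm or the gripper's body presses on something with over 40 N, if the wrist force passes 120 N, or if a joint passes its speed limit or range.

ROBOT

A 6-joint arm with a two-finger parallel gripper is mounted at the origin on a cart in front of the work surface, level with it; the furniture and walls round the work are solid. World frame = base frame: x ahead of the robot, y to its left, z up, the work surface at z = 0. Lengths are in mm, angles in rad, forces in N, time in s.
With the tool pointing down it reaches from about 325 to 925 mm from the base axis. Payload 3.1 kg.
Tool frame: the origin (TCP) lies on the centre line of the jaws, within the pads' length; the fingertips stand 25 mm ahead of it and the grasp point (between the pads) lies 6 mm ahead of it; z points along the fingers, y is the line along which they close (so a half turn about z gives the same grasp; the last joint's range is limited). The gripper opens to 85 mm and grips with 20 to 120 N. Pads are 22 mm wide; open, the fingers measure 114 mm over their backs; the gripper's body (76 mm by 85 mm) begins 54 mm behind the grasp point. The pads swing forward as they close: fully open they stand 13 mm farther back than shut.
Start: joints at [-1.287, 0.217, 1.613, -0, 1.311, -0.112], TCP at [240.988, -576.684, 256.3] pointing down, gripper open.
Joint ranges: [-2.75, 2.75], [-0.78, 2.1], [0.31, 2.55], [-1.13, 4.27], [0.13, 2.63], [-2.58, 2.58]. Speed limits (rad/s): [2.79, 2.79, 3.14, 3.14, 3.14, 3.14].

INTERFACE

Orientations are given as a unit quaternion [x, y, z, w].
In Python, from station import get_state, eyes, sign_off, finder gives the robot as it stands. The module is installed in compiled form; this text tells all that it offers.
- The arm moves only by the shell command python3 -m creep 'ROWS'. ROWS is JSON, a list of rows, each an object of numbers: "x", "y", "z": the shift along the tool's x, y, z in mm; "rx", "ry", "rz": the turn, a rotation vector about the tool's x, y, z in rad; "claw": the finger opening in mm, from 0 to 85.4. A call has 1 to 10 rows; each row shifts and turns the commanded pose from where the row before left it, along the tool's axes as they then stand; what a row does not reach is not made up. A row lasts 1/10 s, in which the tool goes at most 50 mm and 8.59 degrees, less where a joint would pass 70% of its speed; a pose out of reach is approached as far as the arm can. A call with a gripper value outside its range is refused whole. The fingers move at their own pace and stop on an object; the grip force is fixed at half the most. Time passes only in rows, so rows that do not move let the fingers close. It gives the time, the measured TCP pose, the force, the opening and the grip force at its end, in the units of the state.
- get_state(): the state, without advancing time (a new reading comes with each control period).
- eyes.snapshot(name): name is "side" or "top" or "wrist"; returns the picture (384x512x3 uint8, blue, green, red); there is no depth.
- eyes.calibration(name): a dict with "vertical_fov" (degrees; the focal length in pixels is half the picture's height over the tangent of half this angle, whatever the lens; pixels are square), "cx", "cy" (the principal point, pixels), "dist_coeffs" ([k1, k2, p1, p2, k3] as OpenCV has them; the pictures are not rectified), "pose" (4x4, takes a point from camera to world coordinates). Camera axes: x right, y down, z forward; pixel columns grow to the right and rows downward; lengths in mm; the calibration is good to about 2 mm. A picture is of the moment at which its call begins: read the wrist's pose just before it. calibration takes no time and is no camera call; for the wrist camera it gives the pose at the moment of the call.
- sign_off(): hands the job in; it is judged then, once.
Trained networks look in the newest picture that a camera, given by its name, has taken for a name from the list of things; names that differ only in an ending like _2 or _b are one class to them, and where a whole thing is asked for, a point or a joint stands for the part that bears it (a point fixed in the world has none). Each returns a list of dicts, best first, with "score" (0 to 1); they miss things now and then, are a little off and sometimes report something else, mostly with a low value. They report only what shows in the picture. A call takes as long as a camera call. They do not tell look-alikes from the thing itself.
- finder.recognise(camera, name): "at" ([x, y, z] in mm, in the coordinates of the camera as it stood for that picture, good to about 4 mm: the middle of the surface that is visible of it).
- finder.silhouettes(camera, name): "region" (384x512 bool, what is visible of it).
- finder.place_of(camera, name): "at" ([x, y, z] in mm, in the coordinates of the camera as it stood for that picture, good to about 4 mm: a listed point, or the origin of a listed thing).
The state is a dict: "t": time; "qpos": joint angles; "joint_velocities": joint speeds; "effort": joint torques, N m; "position": TCP position; "tcp_rot": TCP orientation; "contact_force": force on the tool from outside, world axes, zero at the start; "moment": the same for the moment, N m; "finger_gap": opening from 0.0 (shut) to 1.0 (fully open); "grip_force": force on a finger pad.
Only numpy, scipy, OpenCV 4.12 (cv2) and the standard library are available. Lean on these libraries where they do the work, as an engineer would, in place of code of your own. Each camera call takes 0.05 s, during which the arm holds its last target. There are 200 camera calls.

## Working session

There is one attempt and no reset: what is moved stays moved. The work goes in short steps, Python scripts to look and compute and a shell command to move; the robot and the scene stay as the last step left them, time stands still between calls to the robot, and variables do not carry over. Pictures are saved under pics/ and viewed, at most 15 in all, crops included, and the job is handed in when it is done.

```bash
mkdir -p pics; cat > h.py <<'E'
import numpy as np, cv2
from scipy.spatial.transform import Rotation as R
from station import get_state, eyes, finder
def w(cal,p): 
    P=np.array(cal["pose"]);return P[:3,:3]@np.array(p)+P[:3,3]
def K(cal):
    f=192/np.tan(np.radians(cal["vertical_fov"])/2);return np.array([[f,0,cal["cx"]],[0,f,cal["cy"]],[0,0,1.]])
def proj(cal,pw):
    P=np.linalg.inv(np.array(cal["pose"]));p=(P[:3,:3]@np.atleast_2d(pw).T).T+P[:3,3]
    return cv2.projectPoints(p,np.zeros(3),np.zeros(3),K(cal),np.array(cal["dist_coeffs"],float))[0][:,0]
def ray(cal,uv):
    n=cv2.undistortPoints(np.array(uv,float).reshape(-1,1,2),K(cal),np.array(cal["dist_coeffs"],float))[:,0]
    P=np.array(cal["pose"]);return P[:3,3],(P[:3,:3]@np.c_[n,np.ones(len(n))].T).T
def onz(cal,uv,z):
    o,d=ray(cal,uv);return o+d*((z-o[2])/d[:,2])[:,None]
E
python3 - <<'E'
from h import *
ims={}
for c in("side","top"):
    ims[c]=eyes.snapshot(c);cal=eyes.calibration(c)
    cv2.imwrite(f"pics/{c}0.png",ims[c]); print(c,np.round(cal["pose"],3).tolist(),cal["vertical_fov"],cal["dist_coeffs"])
    for n in("gauge_hollow","gauge_hollow_eye","gauge_round","gauge_taper","gauge_stand","gauge_cabinet","cabinet_opening","hook_mount","hook_mid"):
        for r in finder.place_of(c,n)[:3]:
            p=w(cal,r["at"]);print(n,round(r["score"],2),p.round(),proj(cal,p)[0].round())
print(get_state())
E
```

```text
side [[-0.883, -0.282, 0.376, 142.016], [-0.47, 0.489, -0.735, 815.451], [0.024, -0.825, -0.564, 809.908], [0.0, 0.0, 0.0, 1.0]] 46.6974488292104 [-0.10273558  0.          0.          0.          0.        ]
gauge_hollow 0.61 [ 488. -207.    9.] [311. 222.]
gauge_hollow 0.45 [ 476. -212.  105.] [318. 196.]
gauge_hollow 0.22 [ 758. -259.   -0.] [241. 192.]
gauge_hollow_eye 0.66 [ 479. -211.  101.] [317. 197.]
gauge_round 0.56 [ 531. -217.    8.] [299. 217.]
gauge_taper 0.88 [ 583. -231.   13.] [286. 208.]
gauge_stand 0.76 [ 435. -408.    2.] [349. 197.]
gauge_stand 0.64 [ 531. -219.    2.] [299. 218.]
gauge_cabinet 0.81 [626. 180.   1.] [200. 289.]
cabinet_opening 0.71 [590. 173. 173.] [211. 239.]
hook_mount 0.7 [681. 193. 157.] [174. 237.]
hook_mount 0.65 [418. 304.  -0.] [249. 361.]
hook_mount 0.62 [ 602. -406.    2.] [302. 184.]
hook_mid 0.8 [583. 171. 159.] [214. 244.]
top [[-0.008, -0.988, 0.156, 400.207], [-1.0, 0.01, 0.012, -82.957], [-0.013, -0.156, -0.988, 1227.994], [0.0, 0.0, 0.0, 1.0]] 50.79956007699238 [0.01610897 0.         0.         0.         0.        ]
gauge_hollow 
[... 617 characters left out ...]
: 1.0, 'qpos': array([-1.28719385e+00,  2.16840714e-01,  1.61340109e+00, -1.39222216e-06,
        1.31131790e+00, -1.12183175e-01]), 'joint_velocities': array([-0.00038282,  0.00059612, -0.0007819 , -0.00178598,  0.0004176 ,
       -0.00057077]), 'effort': array([-4.71144540e-05, -3.96893227e+01, -3.04266465e+01, -1.08341098e-04,
        6.72371443e-04,  1.48274140e-06]), 'position': array([ 240.99043219, -576.67931918,  256.33650503]), 'tcp_rot': array([9.80482997e-01, 1.96603896e-01, 7.39868516e-07, 1.64706226e-05]), 'contact_force': array([-0.54310152, -0.19188008,  0.06861412]), 'moment': array([-0.00222863,  0.00110099, -0.02476044]), 'grip_force': 0.0, 'finger_gap': 1.0009279629225092}
```

```bash
python3 - <<'E'
import cv2,numpy as np
s=cv2.imread("pics/side0.png");t=cv2.imread("pics/top0.png")
cv2.imwrite("pics/a.png",np.hstack([cv2.resize(s[140:390,120:400],None,fx=1.43,fy=1.43),cv2.resize(t[110:360,120:400],None,fx=1.43,fy=1.43)]))
cv2.imwrite("pics/b.png",cv2.resize(s[160:240,240:370],None,fx=6,fy=6,interpolation=2))
E
```

```text
Traceback (most recent call last):
ValueError: all the input array dimensions except for the concatenation axis must match exactly, but along dimension 0, the array at index 0 has size 349 and the array at index 1 has size 358
```

```bash
python3 - <<'E'
import cv2,numpy as np
s=cv2.imread("pics/side0.png");t=cv2.imread("pics/top0.png")
cv2.imwrite("pics/a.png",np.hstack([cv2.resize(s[134:384,120:400],None,fx=1.42,fy=1.42),cv2.resize(t[110:360,120:400],None,fx=1.42,fy=1.42)]))
cv2.imwrite("pics/b.png",cv2.resize(s[160:240,240:370],None,fx=6,fy=6,interpolation=2))
E
```

```text
(no output)
```

View pics/a.png

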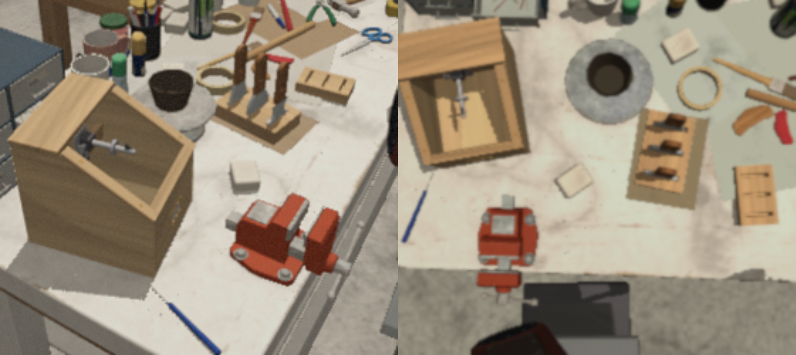

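View pics/b.png

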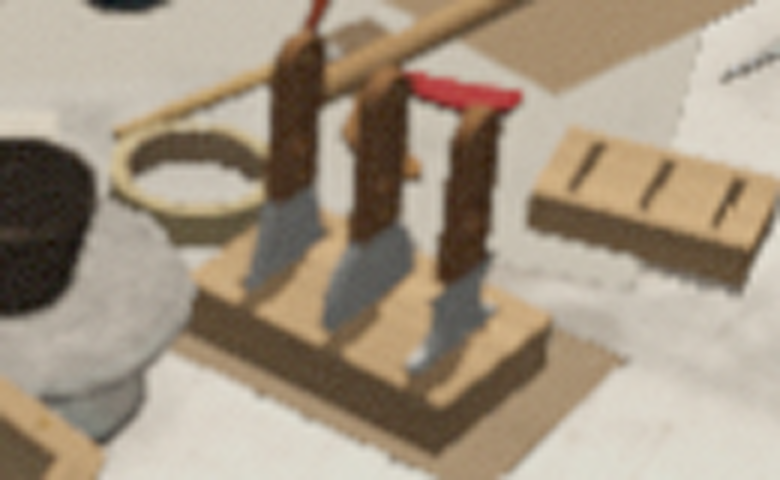

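Side view: the right-hand gauge in the larger stand (crop 455,230 → full ≈ 316,198) has notched/hollow blade edges. The middle one (full 302,190) bulges and the left one (288,182) tapers. The look-alikes are the smaller stand at (349,197) and those two gauges, so I choose the gauge at (317,197).

```bash
python3 -m creep '[{"x":36,"y":-25},{"x":36,"y":-25},{"x":36,"y":-25},{"x":36,"y":-25},{"x":36,"y":-25},{"x":36,"y":-25},{"x":36,"y":-25},{"x":36,"y":-25},{"x":36,"y":-25},{"x":36,"y":-25}]'
python3 -m creep '[{"rz":0.12},{"rz":0.12},{"rz":0.12},{"rz":0.12},{"rz":0.12},{}]'
cat > m.py <<'E'
from h import *
import sys
s=get_state();im=eyes.snapshot("wrist");cal=eyes.calibration("wrist");cv2.imwrite("pics/"+sys.argv[1],im)
print(s["t"],s["position"],R.from_quat(s["tcp_rot"]).as_matrix().round(3).tolist(),s["qpos"].round(2),s["contact_force"].round(2)); print(np.round(cal["pose"],3).tolist(),cal["vertical_fov"])
for n in sys.argv[2:]:
    for r in finder.place_of("wrist",n)[:3]:
        p=w(cal,r["at"]);print(n,round(r["score"],2),p.round(1),proj(cal,p)[0].round())
E
python3 m.py w1.png gauge_hollow gauge_hollow_eye gauge_round gauge_taper gauge_stand
```

```text
1.0 [ 240.99043219 -576.67931918  256.33650503] [[0.923, 0.386, 0.0], [0.386, -0.923, -0.0], [-0.0, 0.0, -1.0]] [-1.29  0.22  1.61 -0.    1.31 -0.11] [-0.54 -0.19  0.07]
[[0.385, -0.875, -0.295, 316.674], [-0.923, -0.365, -0.122, -544.257], [-0.001, 0.319, -0.948, 373.333], [0.0, 0.0, 0.0, 1.0]] 69.30104371108322$[0]: bad value
$[0]: bad value
```

View pics/w1.png

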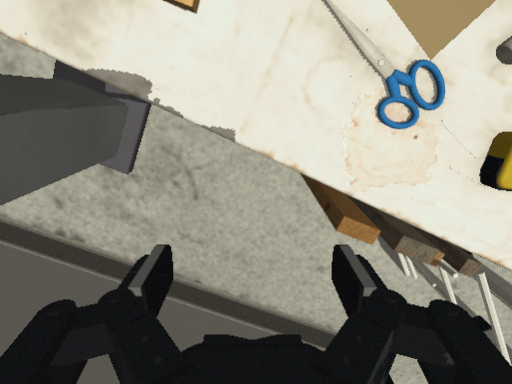

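The moves were refused because the rows probably need every key. The picture shows only the open fingers over the cart edge, with scissors at (400,90).

```bash
python3 -m creep '[{"x":36,"y":-25,"z":0,"rx":0,"ry":0,"rz":0,"claw":85},{"x":36,"y":-25,"z":0,"rx":0,"ry":0,"rz":0,"claw":85},{"x":36,"y":-25,"z":0,"rx":0,"ry":0,"rz":0,"claw":85},{"x":36,"y":-25,"z":0,"rx":0,"ry":0,"rz":0,"claw":85},{"x":36,"y":-25,"z":0,"rx":0,"ry":0,"rz":0,"claw":85},{"x":36,"y":-25,"z":0,"rx":0,"ry":0,"rz":0,"claw":85},{"x":36,"y":-25,"z":0,"rx":0,"ry":0,"rz":0,"claw":85},{"x":36,"y":-25,"z":0,"rx":0,"ry":0,"rz":0,"claw":85},{"x":36,"y":-25,"z":0,"rx":0,"ry":0,"rz":0,"claw":85}]' &&
python3 -m creep '[{"x":0,"y":0,"z":0,"rx":0,"ry":0,"rz":0.12,"claw":85},{"x":0,"y":0,"z":0,"rx":0,"ry":0,"rz":0.12,"claw":85},{"x":0,"y":0,"z":0,"rx":0,"ry":0,"rz":0.12,"claw":85},{"x":0,"y":0,"z":0,"rx":0,"ry":0,"rz":0.12,"claw":85},{"x":0,"y":0,"z":0,"rx":0,"ry":0,"rz":0.12,"claw":85},{"x":0,"y":0,"z":0,"rx":0,"ry":0,"rz":0,"claw":85}]' &&
python3 m.py w2.png gauge_hollow gauge_hollow_eye gauge_round gauge_taper gauge_stand
```

```text
t: 2.2
position: [453.9, -242.6, 256.6]
tcp_rot: [0.98, 0.197, 0.0, 0.0]
contact_force: [0.3, -0.5, -0.5]
finger_gap: 0.998
grip_force: 0.0
t: 2.8
position: [453.2, -244.1, 256.4]
tcp_rot: [0.995, -0.102, 0.0, 0.0]
contact_force: [0.4, -0.1, -0.0]
finger_gap: 0.997
grip_force: 0.0
2.8 [ 453.23080935 -244.11642263  256.42428382] [[0.979, -0.202, 0.0], [-0.202, -0.979, -0.0], [0.0, 0.0, -1.0]] [-0.63 -0.02  1.87 -0.    1.29  1.14] [ 0.39 -0.06 -0.02]
[[-0.201, -0.928, -0.313, 533.564], [-0.979, 0.191, 0.065, -259.847], [-0.001, 0.32, -0.948, 373.436], [0.0, 0.0, 0.0, 1.0]] 69.30104371108322
gauge_hollow 0.62 [ 476.1 -207.9    9.6] [222. 151.]
gauge_hollow_eye 0.98 [ 479.8 -208.7  106. ] [212. 165.]
gauge_round 0.93 [ 530.9 -223.3    8.4] [224. 106.]
gauge_taper 0.75 [ 580.4 -230.9    6.1] [221.  62.]
gauge_stand 0.94 [ 437.6 -404.5   -0.9] [371. 148.]
gauge_stand 0.92 [ 5.292e+02 -2.199e+02  3.000e-01] [223. 107.]
gauge_stand 0.39 [ 475.9 -210.2  103.7] [215. 168.]
```

View pics/w2.png

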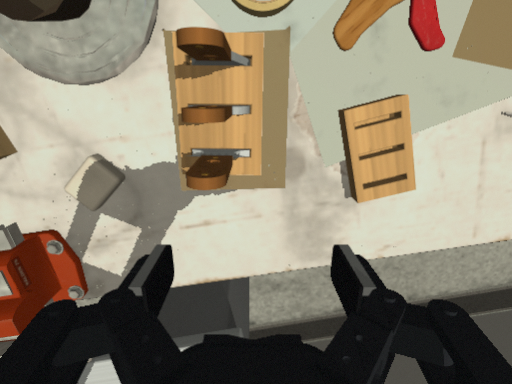

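```bash
python3 - <<'E'
from h import *
cal=eyes.calibration("wrist")
im=cv2.imread("pics/w2.png")
# predicted handle-top centres of the three gauges and stand top corners for overlay
for yaw in(-0.203,-0.215,-0.227):
  c,s=np.cos(yaw),np.sin(yaw)
  o=np.array([529,-220.,0])
  P=[o+np.array([x*c-y*s,x*s+y*c,z]) for x,y,z in[(-52,17,138),(-52,-17,138),(-80,50,34),(-80,-50,34),(80,50,34),(80,-50,34)]]
  print(yaw,proj(cal,P).round(1).tolist())
E
```

```text
-0.203 [[189.3, 174.8], [228.1, 174.8], [182.5, 174.4], [261.6, 174.4], [170.6, 31.4], [263.1, 31.2]]
-0.215 [[188.6, 174.6], [227.4, 175.0], [181.7, 174.0], [260.8, 174.8], [171.4, 30.8], [263.9, 31.9]]
-0.227 [[187.9, 174.4], [226.7, 175.2], [180.9, 173.5], [260.1, 175.3], [172.2, 30.2], [264.8, 32.5]]
```

The wrist view shows the three gauges in the larger stand, with the nearest, our gauge, having its handle top at (208,168). Its jaw axis matches the tool's, so I move over it and descend.

```bash
python3 -m creep '[{"x":8.5,"y":-20,"z":0,"rx":0,"ry":0,"rz":0.008,"claw":85},{"x":8.5,"y":-20,"z":0,"rx":0,"ry":0,"rz":0,"claw":85},{"x":0,"y":0,"z":20,"rx":0,"ry":0,"rz":0,"claw":85},{"x":0,"y":0,"z":20,"rx":0,"ry":0,"rz":0,"claw":85},{"x":0,"y":0,"z":0,"rx":0,"ry":0,"rz":0,"claw":70}]' && python3 m.py w3.png gauge_hollow gauge_hollow_eye gauge_stand
```

```text
t: 3.6
position: [476.2, -207.2, 213.2]
tcp_rot: [0.994, -0.105, -0.003, -0.001]
contact_force: [-1.4, -0.5, -0.5]
finger_gap: 0.85
grip_force: 0.0
3.6 [ 476.1800619  -207.16916521  213.16865037] [[0.978, -0.21, -0.006], [-0.21, -0.978, 0.003], [-0.006, -0.002, -1.0]] [-0.55  0.04  1.9  -0.    1.21  1.24] [-1.43 -0.53 -0.5 ]
[[-0.211, -0.925, -0.315, 557.621], [-0.977, 0.199, 0.07, -224.551], [-0.002, 0.323, -0.946, 331.502], [0.0, 0.0, 0.0, 1.0]] 69.30104371108322
gauge_hollow 0.72 [ 480.3 -207.7   11.7] [252. 167.]
gauge_hollow_eye 0.72 [ 479.8 -210.8  104.1] [256. 192.]
gauge_stand 0.77 [ 436.3 -407.6   -1.2] [420. 165.]
gauge_stand 0.68 [ 530.3 -222.2   -1. ] [256. 121.]
```

View pics/w3.png

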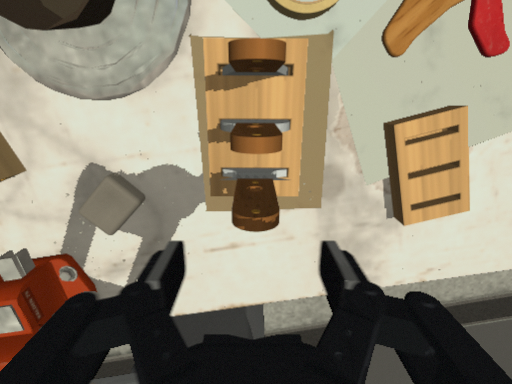

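Our handle top is at (255,217), centred between the jaws (column about 253). I descend, close and then check.

```bash
python3 -m creep '[{"x":2,"y":1,"z":23,"rx":0,"ry":0,"rz":0,"claw":70},{"x":0,"y":0,"z":23,"rx":0,"ry":0,"rz":0,"claw":70},{"x":0,"y":0,"z":23,"rx":0,"ry":0,"rz":0,"claw":60},{"x":0,"y":0,"z":0,"rx":0,"ry":0,"rz":0,"claw":45},{"x":0,"y":0,"z":0,"rx":0,"ry":0,"rz":0,"claw":20},{"x":0,"y":0,"z":0,"rx":0,"ry":0,"rz":0,"claw":0},{"x":0,"y":0,"z":0,"rx":0,"ry":0,"rz":0,"claw":0},{"x":0,"y":0,"z":0,"rx":0,"ry":0,"rz":0,"claw":0},{"x":0,"y":0,"z":0,"rx":0,"ry":0,"rz":0,"claw":0}]'
```

```text
t: 4.7
position: [480.4, -210.2, 148.2]
tcp_rot: [0.994, -0.106, 0.001, 0.0]
contact_force: [-0.8, -0.7, 0.8]
finger_gap: 0.385
grip_force: 61.0
```

```bash
python3 - <<'E'
from h import *
t=cv2.imread("pics/top0.png"); s=cv2.imread("pics/side0.png")
ct=eyes.calibration("top");cs=eyes.calibration("side")
cv2.imwrite("pics/c.png",np.hstack([cv2.resize(t[105:240,115:220],(400,514),interpolation=2),cv2.resize(s[165:345,110:260],(400,514),interpolation=2)]))
for yaw in(.12,.15,.18):
  c,sn=np.cos(yaw),np.sin(yaw);o=np.array([624,180.5,0])
  P=[o+np.array([x*c-y*sn,x*sn+y*c,z]) for x,y,z in[(30,96,225),(30,-96,225),(115,96,225),(115,-96,225),(-115,96,125),(-115,-96,125)]]
  print(yaw,proj(ct,P).round(1).tolist(),proj(cs,P).round(1).tolist())
E
```

```text
0.12 [[119.1, 164.2], [194.0, 154.7], [116.6, 132.4], [190.6, 123.1], [135.8, 224.0], [205.5, 215.0]] [[160.4, 239.5], [202.8, 192.6], [126.0, 229.5], [171.9, 185.1], [225.3, 293.7], [258.4, 240.1]]
0.15 [[118.8, 165.4], [193.5, 153.7], [115.4, 133.6], [189.1, 122.2], [137.2, 224.8], [206.6, 213.7]] [[161.4, 240.1], [201.6, 192.5], [126.3, 230.8], [170.2, 185.5], [227.2, 293.0], [257.8, 238.9]]
0.18 [[118.6, 166.5], [193.0, 152.7], [114.2, 134.9], [187.6, 121.4], [138.5, 225.6], [207.7, 212.5]] [[162.4, 240.7], [200.3, 192.5], [126.5, 232.0], [168.4, 186.0], [229.1, 292.2], [257.2, 237.8]]
```

View pics/c.png

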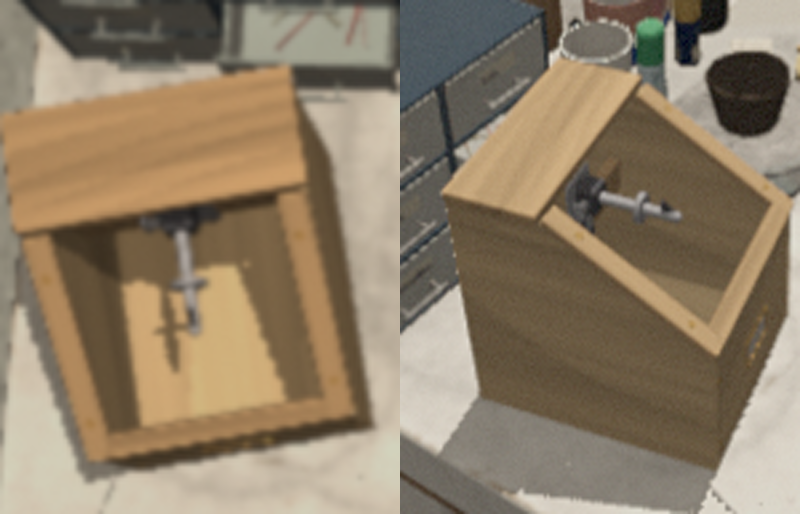

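Gripped at an opening of about 33 mm. In the crop (left is the top view, right the side view), the stem nose is at top (195,330) and side (682,216), the collar at (187,283) and (640,205), and the roof corners are clear. I fit the cabinet pose and triangulate the hook.

```bash
cat > fit.py <<'E'
from h import *
from scipy.optimize import least_squares
ct=eyes.calibration("top");cs=eyes.calibration("side")
T=lambda u,v:(115+u*105/400,105+v*135/514)
S=lambda u,v:(110+(u)*150/400,165+v*180/514)
M=[(30,96,225),(30,-96,225),(115,96,225),(115,-96,225),(-115,96,130),(-115,-96,130)]
mt=np.array([T(20,235),T(303,187),T(2,115),T(290,68),T(92,460),T(357,418)])
ms=np.array([S(536,218),S(640,85),S(444,192),S(560,62),S(717,352),S(788,200)])
def mod(q,P):
    P=np.array(P,float);c,s=np.cos(q[2]),np.sin(q[2]);return np.c_[q[0]+P[:,0]*c-P[:,1]*s,q[1]+P[:,0]*s+P[:,1]*c,P[:,2]]
f=lambda q:np.r_[(proj(ct,mod(q,M))-mt).ravel(),(proj(cs,mod(q,M))-ms).ravel()]
for k in("both","top","side"):
    g=f if k=="both" else ((lambda q:f(q)[:12]) if k=="top" else (lambda q:f(q)[12:]))
    r=least_squares(g,[624,180,.15],x_scale=[1,1,.01],loss="soft_l1");print(k,r.x.round(3),r.fun.round(1))
    if k=="both":q=r.x
def tri(a,b):
    r=least_squares(lambda p:np.r_[proj(ct,p)[0]-a,proj(cs,p)[0]-b],[600,175,158]);return r.x,r.fun
c,s=np.cos(q[2]),np.sin(q[2])
for n,a,b in(("nose",T(195,330),S(681,216)),("collar",T(187,283),S(640,206))):
    p,e=tri(a,b);d=p[:2]-q[:2];print(n,p.round(1),e.round(1),"in cab",(c*d[0]+s*d[1]).round(1),(-s*d[0]+c*d[1]).round(1))
E
python3 fit.py
```

```text
both [6.06448e+02 1.70564e+02 1.89000e-01] [   1.9    6.9    2.     4.9    1.8    6.6   -0.2    4.7    2.7    6.3
    2.6    3.5 -138.5   -0.4 -141.6   -2.3 -140.4    0.2 -143.8   -0.5
 -139.7    2.  -140.2    0.9]
top [6.21183e+02 1.76069e+02 1.62000e-01] [ 0.2  0.2  0.4  0.2  1.  -0.  -0.9  0.  -0.4  0.2 -0.3 -0.8]
side [ 3.24557e+02  2.01840e+01 -1.00000e-02] [ 8.7 -1.7 -0.2  0.9  6.6 -5.2 -2.8 -0.7 -0.2  8.3 -4.5 10.4]
nose [399.7  98.6 221.7] [ 22.2  68.3 -62.  -10.7] in cab -216.6 -31.8
collar [432.8 102.4 224.1] [ 22.9  67.1 -61.2 -11.7] in cab -183.4 -34.3
```

```bash
sed -i 's/110+(u)/110+(u-400)/' fit.py; python3 fit.py
```

```text
both [6.23347e+02 1.78134e+02 1.73000e-01] [-0.7 -0.2 -0.5 -1.  -0.2 -0.4 -2.3 -1.1 -0.6 -0.3 -0.7 -2.   2.1 -1.3
  1.4 -2.7  1.  -1.  -0.4 -1.2  0.6  1.8  2.6  1. ]
top [6.21183e+02 1.76069e+02 1.62000e-01] [ 0.2  0.2  0.4  0.2  1.  -0.  -0.9  0.  -0.4  0.2 -0.3 -0.8]
side [6.25122e+02 1.80700e+02 1.86000e-01] [ 1.1 -0.6 -0.3 -2.4 -0.4 -0.1 -2.3 -0.7  0.   2.   1.1  0.9]
nose [579.6 170.4 170.1] [-0. -0.  0.  0.] in cab -44.5 -0.0
collar [614.7 177.7 170.6] [-0.3 -0.7  0.6  0.2] in cab -8.6 1.0
```

Cabinet yaw is about 0.17. The nose is near (580,170), with the stem at z≈168, close to the top clamp setting. I lift straight out and carry high.

```bash
python3 -m creep '[{"x":0,"y":0,"z":-10,"rx":0,"ry":0,"rz":0,"claw":0},{"x":0,"y":0,"z":-15,"rx":0,"ry":0,"rz":0,"claw":0},{"x":0,"y":0,"z":-25,"rx":0,"ry":0,"rz":0,"claw":0},{"x":0,"y":0,"z":-35,"rx":0,"ry":0,"rz":0,"claw":0},{"x":0,"y":0,"z":-35,"rx":0,"ry":0,"rz":0,"claw":0},{"x":0,"y":0,"z":-35,"rx":0,"ry":0,"rz":0,"claw":0},{"x":0,"y":0,"z":-25,"rx":0,"ry":0,"rz":0,"claw":0},{"x":0,"y":0,"z":0,"rx":0,"ry":0,"rz":0,"claw":0}]' && python3 -m creep '[{"x":0,"y":-25,"z":0,"rx":0,"ry":0,"rz":0,"claw":0},{"x":0,"y":-45,"z":0,"rx":0,"ry":0,"rz":0,"claw":0},{"x":0,"y":-45,"z":0,"rx":0,"ry":0,"rz":0,"claw":0},{"x":0,"y":-45,"z":0,"rx":0,"ry":0,"rz":0,"claw":0},{"x":0,"y":-45,"z":0,"rx":0,"ry":0,"rz":0,"claw":0},{"x":0,"y":-45,"z":0,"rx":0,"ry":0,"rz":0,"claw":0},{"x":0,"y":-45,"z":0,"rx":0,"ry":0,"rz":0,"claw":0},{"x":0,"y":-45,"z":0,"rx":0,"ry":0,"rz":0,"claw":0},{"x":0,"y":-25,"z":0,"rx":0,"ry":0,"rz":0,"claw":0},{"x":0,"y":-20,"z":0,"rx":0,"ry":0,"rz":0,"claw":0}]' && python3 -m creep '[{"x":0,"y":0,"z":0,"rx":0,"ry":0,"rz":-0.1,"claw":0},{"x":0,"y":0,"z":0,"rx":0,"ry":0,"rz":-0.1,"claw":0},{"x":0,"y":0,"z":0,"rx":0,"ry":0,"rz":-0.1,"claw":0},{"x":0,"y":0,"z":0,"rx":0,"ry":0,"rz":-0.087,"claw":0},{"x":0,"y":0,"z":0,"rx":0,"ry":0,"rz":0,"claw":0},{"x":0,"y":0,"z":0,"rx":0,"ry":0,"rz":0,"claw":0}]' && python3 m.py w4.png hook_mid hook_mount gauge_hollow_eye gauge_hollow gauge_cabinet cabinet_opening
```

```text
t: 5.5
position: [482.1, -211.2, 334.3]
tcp_rot: [0.994, -0.106, 0.005, 0.002]
contact_force: [0.2, -0.4, -0.1]
finger_gap: 0.384
grip_force: 60.8
t: 6.5
position: [560.2, 168.5, 326.1]
tcp_rot: [0.994, -0.105, -0.001, 0.0]
contact_force: [-0.6, -0.3, -0.4]
finger_gap: 0.385
grip_force: 60.7
t: 7.1
position: [560.4, 166.3, 326.6]
tcp_rot: [0.996, 0.086, -0.001, 0.0]
contact_force: [0.1, 1.1, -0.5]
finger_gap: 0.384
grip_force: 60.8
7.1 [560.44782918 166.32901303 326.58217351] [[0.985, 0.172, -0.001], [0.172, -0.985, -0.0], [-0.001, -0.0, -1.0]] [ 0.17  0.08  1.63 -0.    1.43  1.57] [ 0.06  1.1  -0.48]
[[0.171, -0.933, -0.316, 641.493], [-0.985, -0.163, -0.054, 181.27], [-0.001, 0.32, -0.947, 443.682], [0.0, 0.0, 0.0, 1.0]] 69.30104371108322
hook_mid 0.66 [584.3 177.9 159. ] [246. 155.]
hook_mount 0.24 [ 529.5 -216.5   -2. ] [468. 206.]
gauge_hollow_eye 0.78 [556.4 167.4 284.4] [251. 239.]
gauge_hollow 0.57 [559.8 167.  188. ] [252. 187.]
gauge_cabinet 0.88 [630.3 182.6  -4. ] [250. 104.]
cabinet_opening 0.87 [584.1 173.7 171.8] [250. 158.]
```

View pics/w4.png

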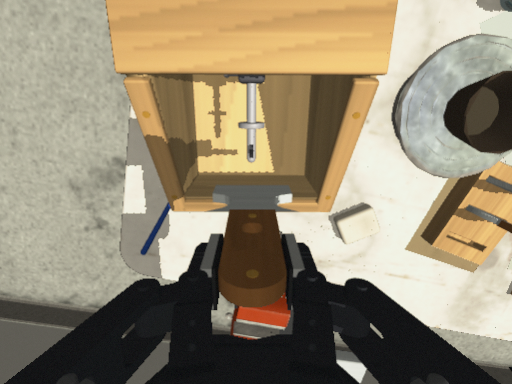

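The view is well aligned: the hook lies straight ahead, nose tip at (250,162) and collar at (251,125), and the held gauge's blade is over the sill at (252,195).

```bash
cat > k.py <<'E'
from h import *
cal=eyes.calibration("wrist");im=cv2.imread("pics/w4.png")
cv2.imwrite("pics/d.png",cv2.resize(im[60:220,190:330],None,fx=5,fy=5/1.4,interpolation=2)[:600])
s=get_state();p=s["position"];Rm=R.from_quat(s["tcp_rot"]).as_matrix()
for n,uv in(("nose",(250,162)),("collar",(251,125)),("base",(252,82))):
  for z in(162,168):
    q=onz(cal,[uv],z)[0];print(n,z,q.round(1),"tool",(Rm.T@(q-p)).round(1))
for n,uv in(("roofL",(118,73)),("roofR",(391,74))):
    q=onz(cal,[uv],225)[0];print(n,q.round(1),"tool",(Rm.T@(q-p)).round(1))
# expected pixels of gauge features with no tilt
for z,y,x in((0,-35,0),(0,35,0),(66,-35,0),(66,35,0),(95,0,5),(155,0,-5)):
    q=p+Rm@np.array([x,y,6+130-z]);print((z,y),proj(cal,q)[0].round(1))
E
python3 k.py
```

```text
nose 162 [578.7 172.8 162. ] tool [ 18.6  -3.2 165.3]
nose 168 [580. 173. 168.] tool [ 20.   -3.2 159.3]
collar 162 [615.8 178.2 162. ] tool [ 56.1  -2.1 165.3]
collar 168 [616.4 178.2 168. ] tool [ 56.6  -2.1 159.3]
base 162 [655.2 184.1 162. ] tool [ 95.9  -1.1 165.3]
base 168 [654.9 184.  168. ] tool [ 95.6  -1.1 159.3]
roofL [641.4 280.9 225. ] tool [ 99.1 -98.8 102.3]
roofR [675.1  84.5 225. ] tool [ 98.2 100.5 102.3]
(0, -35) [216.6 187.8]
(0, 35) [289.7 187.8]
(66, -35) [205.7 215.7]
(66, 35) [301.2 215.6]
(95, 0) [253.6 227. ]
(155, 0) [254.2 308.9]
```

View pics/d.png

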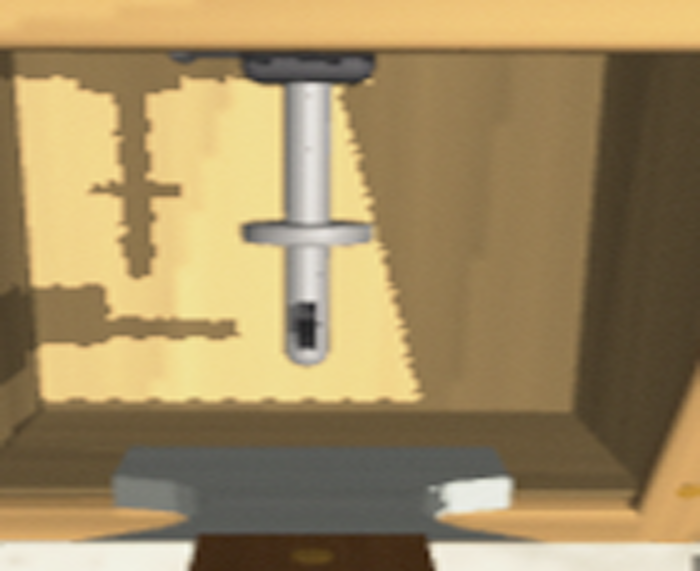

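Stem is parallel to the tool's x axis, about 1 mm to the gauge's −y side. I descend partway in front of the nose and look again for the height.

```bash
python3 -m creep '[{"x":0,"y":-1,"z":20,"rx":0,"ry":0,"rz":0,"claw":0},{"x":0,"y":0,"z":30,"rx":0,"ry":0,"rz":0,"claw":0},{"x":0,"y":0,"z":25,"rx":0,"ry":0,"rz":0,"claw":0},{"x":0,"y":0,"z":15,"rx":0,"ry":0,"rz":0,"claw":0},{"x":0,"y":0,"z":0,"rx":0,"ry":0,"rz":0,"claw":0},{"x":0,"y":0,"z":0,"rx":0,"ry":0,"rz":0,"claw":0}]' && python3 m.py w5.png && python3 - <<'E'
from h import *
im=cv2.imread("pics/w5.png");s=cv2.imread("pics/side0.png")
a=cv2.resize(im[40:240,185:325],None,fx=3,fy=3,interpolation=2);b=cv2.resize(s[185:285,155:225],None,fx=5.4,fy=6,interpolation=2)
cv2.imwrite("pics/e.png",np.hstack([a,b]));print(a.shape,b.shape)
E
```

```text
t: 8.05
position: [561.2, 167.5, 238.0]
tcp_rot: [0.996, 0.087, 0.0, -0.0]
contact_force: [0.8, 0.4, -0.4]
finger_gap: 0.381
grip_force: 60.8
8.05 [561.22006614 167.48547427 237.96309846] [[0.985, 0.174, 0.001], [0.174, -0.985, 0.0], [0.001, -0.0, -1.0]] [0.17 0.15 1.73 0.   1.26 1.57] [ 0.76  0.4  -0.42]
[[0.173, -0.934, -0.312, 642.266], [-0.985, -0.164, -0.053, 182.567], [-0.001, 0.317, -0.949, 356.16], [0.0, 0.0, 0.0, 1.0]] 69.30104371108322
(600, 420, 3) (600, 378, 3)
```

View pics/e.png

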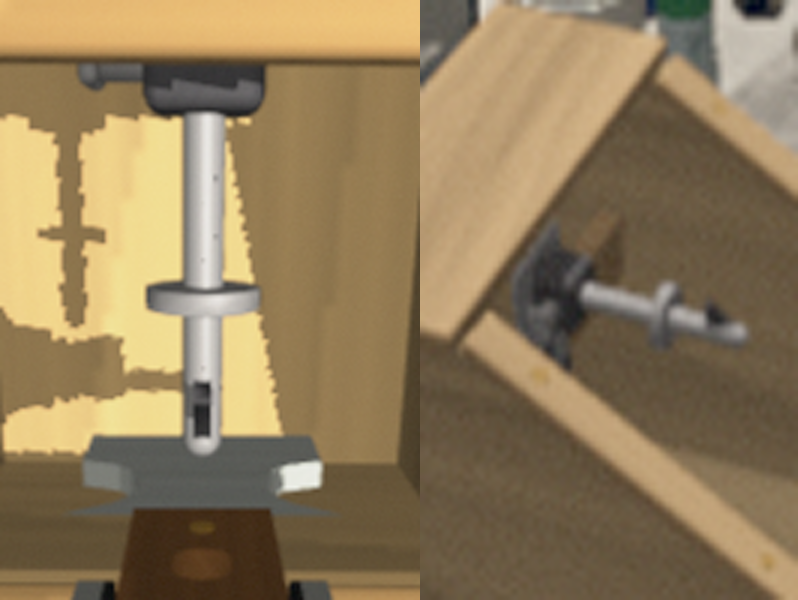

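```bash
cat > tri.py <<'E'
from h import *
from scipy.optimize import least_squares
ct=eyes.calibration("top");cs=eyes.calibration("side");c5=eyes.calibration("wrist")
c4=dict(c5);c4["pose"]=np.array([[0.171,-0.933,-0.316,641.493],[-0.985,-0.163,-0.054,181.27],[-0.001,0.32,-0.947,443.682],[0,0,0,1]])
U,_,V=np.linalg.svd(c4["pose"][:3,:3]);c4["pose"][:3,:3]=U@V
N={"w4":(c4,(251.4,161.6),(251.4,125.8)),"w5":(c5,(252,191.3),(253,139.3)),"side":(cs,(215.6,240.5),(200.2,237.5)),"top":(ct,(166.2,191.7),(164.1,179.3))}
for ks in(("w4","w5"),("w4","w5","side"),("w5","side"),("top","side"),("w4","w5","side","top")):
  for i in(1,2):
    r=least_squares(lambda p:np.concatenate([proj(N[k][0],p)[0]-N[k][i] for k in ks]),[580,171,165]);print(ks,("nose","collar")[i-1],r.x.round(1),r.fun.round(1))
# side-view check: known cabinet points at fitted pose
s=get_state();Rm=R.from_quat(s["tcp_rot"]).as_matrix()
for z in(158,162,166,170):print(z,[proj(cs,[580,171.4,z])[0].round(1), onz(c5,[N["w5"][1]],z)[0].round(1),onz(c4,[N["w4"][1]],z)[0].round(1), proj(c5,[580,171.4,z])[0].round(1)])
E
python3 tri.py
```

```text
('w4', 'w5') nose [580.6 171.8 169.7] [-0.3  0.   0.2 -0. ]
('w4', 'w5') collar [612.6 176.9 139.9] [ 0.2 -0.  -0.1  0. ]
('w4', 'w5', 'side') nose [580.6 171.7 170. ] [-0.2  0.1  0.3  0.2 -0.9  0.3]
('w4', 'w5', 'side') collar [616.2 177.5 169. ] [ 0.1 -0.9 -0.1  0.7 -0.1  0.1]
('w5', 'side') nose [580.5 171.8 170.1] [ 0.2  0.3 -0.9  0.4]
('w5', 'side') collar [616.6 177.6 169.1] [ 0.   0.1 -0.2  0.1]
('top', 'side') nose [579.2 170.2 170.6] [ 0.   0.1 -0.  -0. ]
('top', 'side') collar [614.6 177.7 169.8] [-0.2 -0.5  0.5  0.1]
('w4', 'w5', 'side', 'top') nose [580.4 171.6 169.5] [-0.2  0.2  0.4  0.2 -0.8  0.5 -0.4 -0.3]
('w4', 'w5', 'side', 'top') collar [616.  177.5 168.2] [ 0.1 -0.8 -0.1  0.8  0.   0.4 -0.  -0.9]
158 [array([215.2, 245. ]), array([576.7, 171.3, 158. ]), array([578.1, 171.1, 158. ]), array([252.6, 187.2])]
162 [array([215.1, 243.6]), array([578. , 171.5, 162. ]), array([579. , 171.2, 162. ]), array([252.6, 188.8])]
166 [array([215.1, 242.2]), array([579.4, 171.7, 166. ]), array([579.9, 171.4, 166. ]), array([252.6, 190.6])]
170 [array([215. , 240.9]), array([580.7, 172. , 170. ]), array([580.7, 171.5, 170. ]), array([252.6, 192.3])]
```

The wrist and side triangulations agree: nose at about (580.5, 171.7), stem z≈169, lateral error under 0.5 mm. The wrist crop shows the nose at (201,454) centred on the blade. I descend to eye height.

```bash
python3 -m creep '[{"x":0,"y":0,"z":13,"rx":0,"ry":0,"rz":0,"claw":0},{"x":0,"y":0,"z":13,"rx":0,"ry":0,"rz":0,"claw":0},{"x":0,"y":0,"z":0,"rx":0,"ry":0,"rz":0,"claw":0},{"x":0,"y":0,"z":0,"rx":0,"ry":0,"rz":0,"claw":0},{"x":0,"y":0,"z":0,"rx":0,"ry":0,"rz":0,"claw":0}]' && python3 m.py w6.png && python3 - <<'E'
from h import *
im=cv2.imread("pics/w6.png");s=eyes.snapshot("side");cv2.imwrite("pics/side6.png",s)
a=cv2.resize(im[60:260,185:325],None,fx=3,fy=3,interpolation=2);b=cv2.resize(s[185:285,155:225],None,fx=5.4,fy=6,interpolation=2)
cv2.imwrite("pics/f.png",np.hstack([a,b]))
E
```

```text
t: 8.6
position: [560.9, 167.5, 211.5]
tcp_rot: [0.996, 0.087, 0.0, -0.0]
contact_force: [0.9, 0.2, 0.1]
finger_gap: 0.384
grip_force: 60.7
8.6 [560.93064913 167.45933571 211.46840771] [[0.985, 0.174, 0.0], [0.174, -0.985, 0.0], [0.0, -0.0, -1.0]] [0.17 0.18 1.75 0.   1.22 1.57] [0.95 0.23 0.07]
[[0.173, -0.934, -0.314, 641.771], [-0.985, -0.164, -0.054, 182.495], [-0.001, 0.319, -0.948, 328.821], [0.0, 0.0, 0.0, 1.0]] 69.30104371108322
```

View pics/f.png

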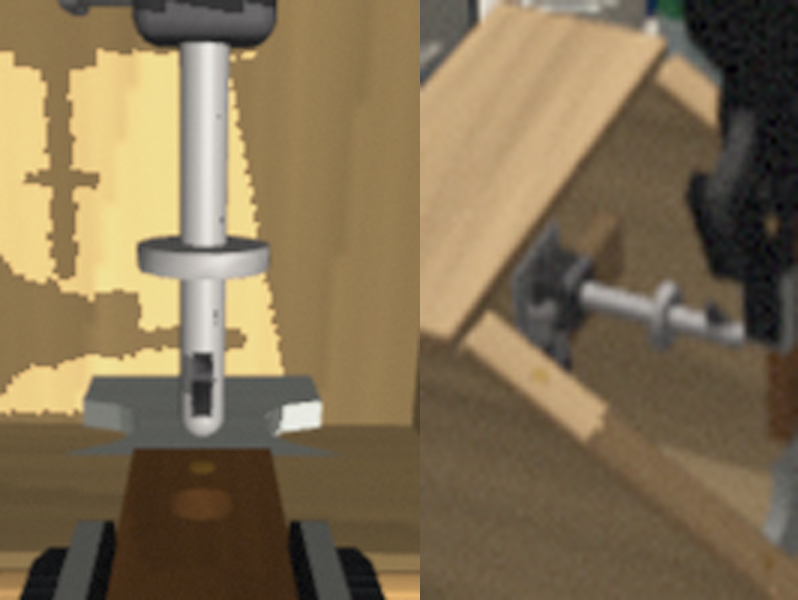

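The crop shows the nose at (202,436), the eye ellipse at (202,503) in line with it, and the side view shows the nose just short of the gauge. I advance gently.

```bash
python3 -m creep '[{"x":5,"y":0,"z":0,"rx":0,"ry":0,"rz":0,"claw":0},{"x":5,"y":0,"z":0,"rx":0,"ry":0,"rz":0,"claw":0},{"x":0,"y":0,"z":0,"rx":0,"ry":0,"rz":0,"claw":0},{"x":0,"y":0,"z":0,"rx":0,"ry":0,"rz":0,"claw":0}]'; python3 -m creep '[{"x":2,"y":0,"z":0,"rx":0,"ry":0,"rz":0,"claw":0},{"x":2,"y":0,"z":0,"rx":0,"ry":0,"rz":0,"claw":0},{"x":0,"y":0,"z":0,"rx":0,"ry":0,"rz":0,"claw":0},{"x":0,"y":0,"z":0,"rx":0,"ry":0,"rz":0,"claw":0}]'
```

```text
t: 9.1
position: [570.9, 169.2, 211.3]
tcp_rot: [0.996, 0.087, -0.0, -0.0]
contact_force: [-0.6, -0.3, -2.3]
finger_gap: 0.389
grip_force: 60.7
t: 9.5
position: [574.5, 169.8, 211.3]
tcp_rot: [0.996, 0.087, -0.0, 0.0]
contact_force: [0.7, 0.4, -1.5]
finger_gap: 0.383
grip_force: 60.7
```

```bash
python3 -m creep '[{"x":1.5,"y":0,"z":0,"rx":0,"ry":0,"rz":0,"claw":0},{"x":0,"y":0,"z":0,"rx":0,"ry":0,"rz":0,"claw":0},{"x":0,"y":0,"z":0,"rx":0,"ry":0,"rz":0,"claw":0}]'; python3 -m creep '[{"x":1.5,"y":0,"z":0,"rx":0,"ry":0,"rz":0,"claw":0},{"x":0,"y":0,"z":0,"rx":0,"ry":0,"rz":0,"claw":0},{"x":0,"y":0,"z":0,"rx":0,"ry":0,"rz":0,"claw":0}]'
```

```text
t: 9.8
position: [576.0, 170.1, 211.3]
tcp_rot: [0.996, 0.087, 0.0, 0.0]
contact_force: [-0.4, 0.5, -1.2]
finger_gap: 0.384
grip_force: 60.7
t: 10.1
position: [577.5, 170.4, 211.3]
tcp_rot: [0.996, 0.087, -0.0, -0.0]
contact_force: [-0.3, -0.3, -1.0]
finger_gap: 0.38
grip_force: 60.7
```

```bash
python3 -m creep '[{"x":1.5,"y":0,"z":0,"rx":0,"ry":0,"rz":0,"claw":0},{"x":1.5,"y":0,"z":0,"rx":0,"ry":0,"rz":0,"claw":0},{"x":0,"y":0,"z":0,"rx":0,"ry":0,"rz":0,"claw":0},{"x":0,"y":0,"z":0,"rx":0,"ry":0,"rz":0,"claw":0}]'; python3 - <<'E'
from h import *
for i in range(3):
    im=eyes.snapshot("wrist");s=get_state();print(s["contact_force"].round(2),s["moment"].round(3))
cv2.imwrite("pics/w7.png",im)
s=eyes.snapshot("side");cv2.imwrite("pics/side7.png",s)
a=cv2.resize(im[60:260,185:325],None,fx=3,fy=3,interpolation=2);b=cv2.resize(s[185:285,155:225],None,fx=5.4,fy=6,interpolation=2)
cv2.imwrite("pics/g.png",np.hstack([a,b]))
E
```

```text
t: 10.5
position: [580.5, 170.9, 211.3]
tcp_rot: [0.996, 0.087, -0.0, -0.0]
contact_force: [1.0, 0.1, -1.8]
finger_gap: 0.383
grip_force: 60.7
[ 0.28 -0.19 -0.38] [-0.003  0.008 -0.006]
[ 0.2  -0.09 -1.21] [-0.009  0.041  0.082]
[ 0.03 -0.13 -0.99] [-0.013  0.005 -0.022]
```

View pics/g.png

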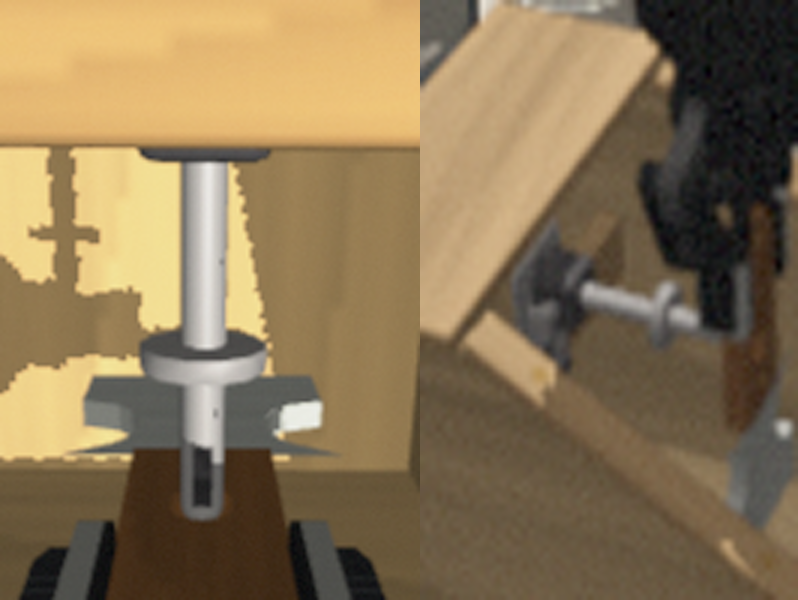

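The nose is at the eye ellipse (201,517), laterally centred, with no contact force. Image geometry suggests the stem sits about 1 mm above the eye's centre, so I raise 1 mm and keep pushing gently.

```bash
python3 -m creep '[{"x":0,"y":0,"z":-1,"rx":0,"ry":0,"rz":0,"claw":0},{"x":1.5,"y":0,"z":0,"rx":0,"ry":0,"rz":0,"claw":0},{"x":1.5,"y":0,"z":0,"rx":0,"ry":0,"rz":0,"claw":0},{"x":0,"y":0,"z":0,"rx":0,"ry":0,"rz":0,"claw":0},{"x":0,"y":0,"z":0,"rx":0,"ry":0,"rz":0,"claw":0}]'; python3 -m creep '[{"x":1,"y":0,"z":0,"rx":0,"ry":0,"rz":0,"claw":0},{"x":1,"y":0,"z":0,"rx":0,"ry":0,"rz":0,"claw":0},{"x":0,"y":0,"z":0,"rx":0,"ry":0,"rz":0,"claw":0},{"x":0,"y":0,"z":0,"rx":0,"ry":0,"rz":0,"claw":0}]'
```

```text
t: 11.2
position: [583.4, 171.4, 212.3]
tcp_rot: [0.996, 0.087, -0.0, 0.0]
contact_force: [-0.2, 0.4, -1.0]
finger_gap: 0.381
grip_force: 60.7
t: 11.6
position: [585.4, 171.8, 212.3]
tcp_rot: [0.996, 0.087, -0.0, -0.0]
contact_force: [0.5, 0.5, -0.4]
finger_gap: 0.386
grip_force: 60.7
```

```bash
python3 -m creep '[{"x":1,"y":0,"z":0,"rx":0,"ry":0,"rz":0,"claw":0},{"x":1,"y":0,"z":0,"rx":0,"ry":0,"rz":0,"claw":0},{"x":0,"y":0,"z":0,"rx":0,"ry":0,"rz":0,"claw":0},{"x":0,"y":0,"z":0,"rx":0,"ry":0,"rz":0,"claw":0}]'
```

```text
t: 12.0
position: [587.0, 172.1, 212.2]
tcp_rot: [0.996, 0.087, -0.0, 0.0]
contact_force: [-2.7, 0.1, -0.7]
finger_gap: 0.386
grip_force: 60.7
```

Ramp contact is where expected. I continue.

```bash
python3 -m creep '[{"x":1,"y":0,"z":0,"rx":0,"ry":0,"rz":0,"claw":0},{"x":0,"y":0,"z":0,"rx":0,"ry":0,"rz":0,"claw":0},{"x":0,"y":0,"z":0,"rx":0,"ry":0,"rz":0,"claw":0}]'; python3 -m creep '[{"x":1,"y":0,"z":0,"rx":0,"ry":0,"rz":0,"claw":0},{"x":0,"y":0,"z":0,"rx":0,"ry":0,"rz":0,"claw":0},{"x":0,"y":0,"z":0,"rx":0,"ry":0,"rz":0,"claw":0}]'
```

```text
t: 12.3
position: [587.9, 172.2, 212.1]
tcp_rot: [0.996, 0.087, -0.001, 0.0]
contact_force: [-2.8, -0.6, -0.1]
finger_gap: 0.379
grip_force: 60.8
t: 12.6
position: [589.1, 172.5, 212.3]
tcp_rot: [0.996, 0.087, -0.0, -0.0]
contact_force: [-2.8, -0.5, -0.3]
finger_gap: 0.384
grip_force: 60.8
```

```bash
python3 -m creep '[{"x":1,"y":0,"z":0,"rx":0,"ry":0,"rz":0,"claw":0},{"x":0,"y":0,"z":0,"rx":0,"ry":0,"rz":0,"claw":0},{"x":0,"y":0,"z":0,"rx":0,"ry":0,"rz":0,"claw":0}]'
```

```text
t: 12.9
position: [590.2, 172.7, 212.3]
tcp_rot: [0.996, 0.087, -0.0, -0.0]
contact_force: [-4.4, -1.6, 0.1]
finger_gap: 0.385
grip_force: 60.8
```

```bash
python3 -m creep '[{"x":1,"y":0,"z":0,"rx":0,"ry":0,"rz":0,"claw":0},{"x":1,"y":0,"z":0,"rx":0,"ry":0,"rz":0,"claw":0},{"x":0,"y":0,"z":0,"rx":0,"ry":0,"rz":0,"claw":0}]'; python3 -m creep '[{"x":1,"y":0,"z":0,"rx":0,"ry":0,"rz":0,"claw":0},{"x":1,"y":0,"z":0,"rx":0,"ry":0,"rz":0,"claw":0},{"x":0,"y":0,"z":0,"rx":0,"ry":0,"rz":0,"claw":0}]'
```

```text
t: 13.2
position: [592.3, 173.0, 212.1]
tcp_rot: [0.996, 0.087, -0.0, -0.0]
contact_force: [-0.5, -0.3, 0.6]
finger_gap: 0.383
grip_force: 60.9
t: 13.5
position: [595.7, 173.5, 213.2]
tcp_rot: [0.996, 0.087, 0.002, -0.0]
contact_force: [0.6, -0.1, 0.4]
finger_gap: 0.383
grip_force: 60.9
```

```bash
python3 -m creep '[{"x":1,"y":0,"z":0,"rx":0,"ry":0,"rz":0,"claw":0},{"x":1,"y":0,"z":0,"rx":0,"ry":0,"rz":0,"claw":0},{"x":0,"y":0,"z":0,"rx":0,"ry":0,"rz":0,"claw":0}]'; python3 -m creep '[{"x":1,"y":0,"z":0,"rx":0,"ry":0,"rz":0,"claw":0},{"x":1,"y":0,"z":0,"rx":0,"ry":0,"rz":0,"claw":0},{"x":0,"y":0,"z":0,"rx":0,"ry":0,"rz":0,"claw":0}]'
```

```text
t: 13.8
position: [596.5, 173.7, 212.4]
tcp_rot: [0.996, 0.087, 0.0, -0.0]
contact_force: [-0.2, -0.2, 0.7]
finger_gap: 0.384
grip_force: 60.9
t: 14.1
position: [598.3, 174.0, 212.3]
tcp_rot: [0.996, 0.087, 0.0, -0.0]
contact_force: [-1.1, -0.2, 0.8]
finger_gap: 0.383
grip_force: 60.9
```

```bash
python3 -m creep '[{"x":1,"y":0,"z":0,"rx":0,"ry":0,"rz":0,"claw":0},{"x":1,"y":0,"z":0,"rx":0,"ry":0,"rz":0,"claw":0},{"x":0,"y":0,"z":0,"rx":0,"ry":0,"rz":0,"claw":0}]'; python3 -m creep '[{"x":1,"y":0,"z":0,"rx":0,"ry":0,"rz":0,"claw":0},{"x":1,"y":0,"z":0,"rx":0,"ry":0,"rz":0,"claw":0},{"x":0,"y":0,"z":0,"rx":0,"ry":0,"rz":0,"claw":0}]'
```

```text
t: 14.4
position: [600.3, 174.4, 212.3]
tcp_rot: [0.996, 0.087, 0.0, -0.0]
contact_force: [-0.1, -0.2, 0.9]
finger_gap: 0.387
grip_force: 60.9
t: 14.7
position: [602.3, 174.7, 212.4]
tcp_rot: [0.996, 0.087, 0.0, -0.0]
contact_force: [-0.9, 0.3, 1.6]
finger_gap: 0.384
grip_force: 60.9
```

```bash
python3 -m creep '[{"x":1,"y":0,"z":0,"rx":0,"ry":0,"rz":0,"claw":0},{"x":1,"y":0,"z":0,"rx":0,"ry":0,"rz":0,"claw":0},{"x":0,"y":0,"z":0,"rx":0,"ry":0,"rz":0,"claw":0}]'; python3 -m creep '[{"x":1,"y":0,"z":0,"rx":0,"ry":0,"rz":0,"claw":0},{"x":0,"y":0,"z":0,"rx":0,"ry":0,"rz":0,"claw":0},{"x":0,"y":0,"z":0,"rx":0,"ry":0,"rz":0,"claw":0}]'
```

```text
t: 15.0
position: [604.6, 175.1, 212.2]
tcp_rot: [0.996, 0.087, 0.001, -0.0]
contact_force: [1.3, -0.2, -0.4]
finger_gap: 0.384
grip_force: 60.8
t: 15.3
position: [604.9, 175.2, 212.0]
tcp_rot: [0.996, 0.087, -0.0, 0.0]
contact_force: [0.3, -0.1, -0.6]
finger_gap: 0.388
grip_force: 60.8
```

fz dropped from +1.6 N to −0.5 N at about 30 mm depth, which looks like the snap. I go a bit further for margin and look.

```bash
python3 -m creep '[{"x":1,"y":0,"z":0,"rx":0,"ry":0,"rz":0,"claw":0},{"x":0,"y":0,"z":0,"rx":0,"ry":0,"rz":0,"claw":0},{"x":0,"y":0,"z":0,"rx":0,"ry":0,"rz":0,"claw":0}]'; python3 -m creep '[{"x":1,"y":0,"z":0,"rx":0,"ry":0,"rz":0,"claw":0},{"x":0,"y":0,"z":0,"rx":0,"ry":0,"rz":0,"claw":0},{"x":0,"y":0,"z":0,"rx":0,"ry":0,"rz":0,"claw":0}]'; python3 - <<'E'
from h import *
im=eyes.snapshot("wrist");s=eyes.snapshot("side");t=eyes.snapshot("top");cv2.imwrite("pics/side8.png",s)
a=cv2.resize(im[60:260,185:325],None,fx=2.6,fy=3,interpolation=2);b=cv2.resize(s[185:285,155:225],None,fx=6,fy=6,interpolation=2)
cv2.imwrite("pics/i.png",np.hstack([a,b]))
E
```

```text
t: 15.6
position: [606.1, 175.4, 212.3]
tcp_rot: [0.996, 0.087, -0.0, -0.0]
contact_force: [-1.0, -0.3, -1.7]
finger_gap: 0.387
grip_force: 60.8
t: 15.9
position: [607.1, 175.6, 212.3]
tcp_rot: [0.996, 0.087, 0.0, 0.0]
contact_force: [0.0, -0.5, -1.1]
finger_gap: 0.383
grip_force: 60.8
```

View pics/i.png

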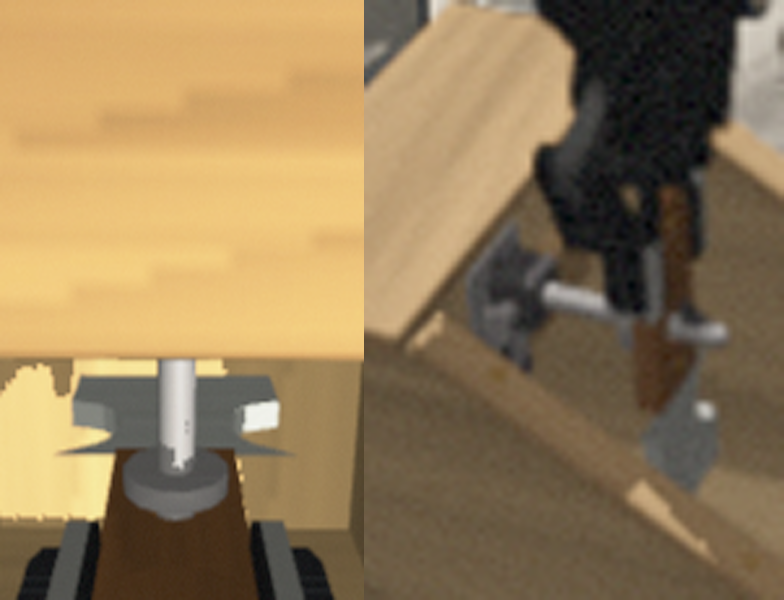

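The side view shows the nose and the raised dark catch (690,312) in front of the handle, with the collar behind it. I lower slightly to seat the eye, then open.

```bash
python3 -m creep '[{"x":0,"y":0,"z":1,"rx":0,"ry":0,"rz":0,"claw":0},{"x":0,"y":0,"z":1,"rx":0,"ry":0,"rz":0,"claw":0},{"x":0,"y":0,"z":0,"rx":0,"ry":0,"rz":0,"claw":0},{"x":0,"y":0,"z":0,"rx":0,"ry":0,"rz":0,"claw":0}]'; python3 -m creep '[{"x":0,"y":0,"z":1,"rx":0,"ry":0,"rz":0,"claw":0},{"x":0,"y":0,"z":0,"rx":0,"ry":0,"rz":0,"claw":0},{"x":0,"y":0,"z":0,"rx":0,"ry":0,"rz":0,"claw":0}]'
```

```text
t: 16.45
position: [607.0, 175.6, 210.2]
tcp_rot: [0.996, 0.087, -0.0, 0.0]
contact_force: [0.2, -0.5, -1.5]
finger_gap: 0.389
grip_force: 60.8
t: 16.75
position: [607.0, 175.6, 209.2]
tcp_rot: [0.996, 0.087, -0.0, -0.0]
contact_force: [0.1, -0.6, -0.4]
finger_gap: 0.383
grip_force: 60.8
```

```bash
python3 -m creep '[{"x":0,"y":0,"z":0.5,"rx":0,"ry":0,"rz":0,"claw":0},{"x":0,"y":0,"z":0,"rx":0,"ry":0,"rz":0,"claw":0},{"x":0,"y":0,"z":0,"rx":0,"ry":0,"rz":0,"claw":36},{"x":0,"y":0,"z":0,"rx":0,"ry":0,"rz":0,"claw":40},{"x":0,"y":0,"z":0,"rx":0,"ry":0,"rz":0,"claw":46},{"x":0,"y":0,"z":0,"rx":0,"ry":0,"rz":0,"claw":54},{"x":0,"y":0,"z":0,"rx":0,"ry":0,"rz":0,"claw":60},{"x":0,"y":0,"z":0,"rx":0,"ry":0,"rz":0,"claw":60}]'; python3 -m creep '[{"x":0,"y":0,"z":-10,"rx":0,"ry":0,"rz":0,"claw":60},{"x":0,"y":0,"z":-20,"rx":0,"ry":0,"rz":0,"claw":60},{"x":0,"y":0,"z":-30,"rx":0,"ry":0,"rz":0,"claw":60},{"x":0,"y":0,"z":-40,"rx":0,"ry":0,"rz":0,"claw":60},{"x":0,"y":0,"z":-40,"rx":0,"ry":0,"rz":0,"claw":60},{"x":-20,"y":0,"z":0,"rx":0,"ry":0,"rz":0,"claw":60},{"x":-40,"y":0,"z":0,"rx":0,"ry":0,"rz":0,"claw":60},{"x":-40,"y":0,"z":0,"rx":0,"ry":0,"rz":0,"claw":60},{"x":-40,"y":0,"z":0,"rx":0,"ry":0,"rz":0,"claw":60},{"x":0,"y":0,"z":0,"rx":0,"ry":0,"rz":0,"claw":60}]'; python3 - <<'E'
from h import *
im=eyes.snapshot("wrist");s=eyes.snapshot("side")
a=cv2.resize(im[0:240,150:350],None,fx=2,fy=2.5,interpolation=2);b=cv2.resize(s[185:285,155:235],None,fx=5,fy=6,interpolation=2)
cv2.imwrite("pics/j.png",np.hstack([a,b]))
E
```

```text
t: 17.55
position: [607.1, 175.6, 208.8]
tcp_rot: [0.996, 0.087, 0.0, -0.0]
contact_force: [-0.6, -0.3, 0.5]
finger_gap: 0.707
grip_force: 0.0
t: 18.55
position: [464.7, 150.8, 348.6]
tcp_rot: [0.996, 0.088, -0.001, 0.0]
contact_force: [0.8, -0.1, 0.1]
finger_gap: 0.706
grip_force: 0.0
```

View pics/j.png

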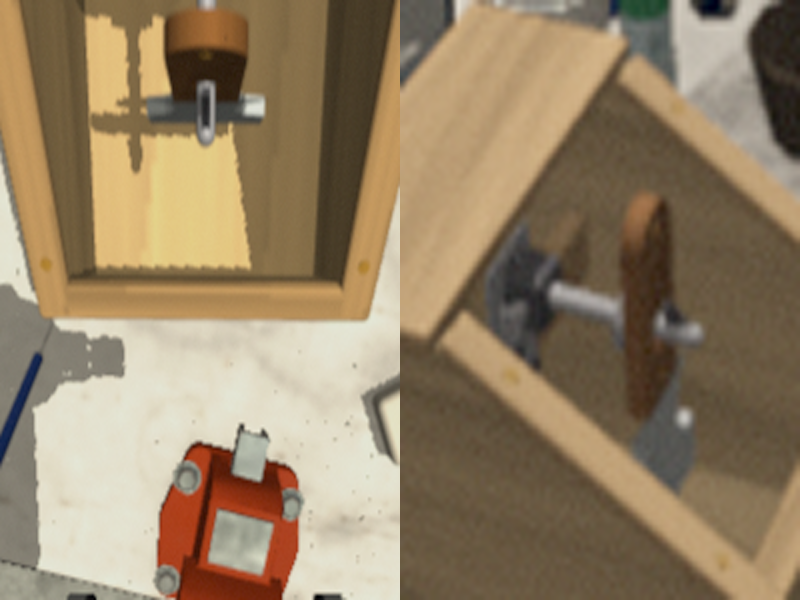

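The gauge hangs upright behind the raised catch (side crop 675,318), and the gripper is clear. I hand in.

```bash
python3 -m creep '[{"x":0,"y":0,"z":0,"rx":0,"ry":0,"rz":0,"claw":60},{"x":0,"y":0,"z":0,"rx":0,"ry":0,"rz":0,"claw":60},{"x":0,"y":0,"z":0,"rx":0,"ry":0,"rz":0,"claw":60},{"x":0,"y":0,"z":0,"rx":0,"ry":0,"rz":0,"claw":60},{"x":0,"y":0,"z":0,"rx":0,"ry":0,"rz":0,"claw":60}]'; python3 -c "
from station import sign_off;print(sign_off())"
```

```text
t: 19.15
position: [469.5, 151.3, 348.6]
tcp_rot: [0.996, 0.087, -0.0, 0.0]
contact_force: [0.8, -0.6, -0.2]
finger_gap: 0.698
grip_force: 0.0
the job is handed in; nothing more can be done
None
```

The hollow-sided gauge hangs from the cabinet hook with the catch up behind it, the gripper came out with no contact force showing in the readings, and the job was handed in at about 19 s.

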